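Seat a machined block in the squareness gauge and hold it for the reading

ROBOT

A 6-joint arm with a two-finger parallel gripper is mounted at the origin on the work surface; the furniture and walls round the work are solid. World frame = base frame: x ahead of the robot, y to its left, z up, the work surface at z = 0. Lengths are in m, angles in degrees, forces in N, time in s.
With the tool pointing down it reaches from about 0.35 to 0.875 m from the base axis. Payload 4.2 kg.
Tool frame: the origin (TCP) lies midway between the tips of the shut fingers; the grasp point (between the pads) lies 19 mm behind it (r.pinch_z is the distance from the TCP to the grasp point, in m); z points along the fingers, y is the line along which they close (so a half turn about z gives the same grasp; the last joint's range is limited). The gripper opens to 87 mm and grips with 3 to 60 N. Pads are 19 mm wide; open, the fingers measure 117 mm over their backs; the gripper's body (75 mm by 190 mm) begins 51 mm behind the grasp point.
Start: joints at [86.78, 22.042, 0.453, 0, -68.411, -14.817], TCP at [0.193, 0.594, 0.223] pointing down, gripper open.
Joint ranges: [-179.83, 179.83], [-69.29, 118.12], [-61.27, 80.66], [-181.25, 117.63], [-171.15, -9.14], [-177.46, 177.46]. Speed limits (degrees/s): [159.86, 159.86, 180, 180, 180, 180].

INTERFACE

Orientations are given as a 3x3 rotation matrix whose columns are the frame's x, y, z axes.
In Python, from station import r, imaging, models gives the robot as it stands. The module is installed in compiled form; this text tells all that it offers.
- The arm moves only by the tool apply_moves, never from a script. Its argument "moves" is a list of rows, each a list of 2 entries, a list of its own where there are three numbers: the shift along the tool's x, y, z in m, then the turn about the tool's z in degrees. A call has 1 to 5 rows; each row shifts and turns the commanded pose from where the row before left it, along the tool's axes as they then stand; what a row does not reach is not made up. A row lasts 1/12 s, in which the tool goes at most 41.7 mm and 7.16 degrees, less where a joint would pass 70% of its speed; a pose out of reach is approached as far as the arm can. A call is refused whole if a number of a shift passes 0.0417 or a number of a turn 7.16, either way. A call with a gripper value outside its range is refused whole. "hand" is the finger opening in m, from 0 to 0.087, set as the call begins (left out, the last holds). The fingers move at their own pace and stop on an object; the grip force is fixed at half the most. Time passes only in rows, so rows that do not move let the fingers close. It gives the time, the measured TCP pose, the force, the opening and the grip force at its end, in the units of the state.
- r.sense(): the state, without advancing time (a new reading comes with each control period).
- imaging.capture(name): name is "scene" or "top" or "wrist"; returns a dict with "frame" (400x640x3 uint8, blue, green, red), "intrinsics" (3x3 intrinsics, pixels), "eye" and "orientation" of the camera in the world. Camera axes: x right, y down, z forward; pixel columns grow to the right and rows downward; lengths in m; the calibration is good to about 2 mm. A picture is of the moment at which its call begins. There is no depth.
- r.finish_job(): hands the job in; it is judged then, once.
Trained networks look in a picture, given as the dict that the camera call returned (one of the last four; its "shot" number tells which), for a name from the list of things; names that differ only in an ending like _2 or _b are one class to them, and where a whole thing is asked for, a point or a joint stands for the part that bears it (a point fixed in the world has none). Each returns a list of dicts, best first, with "confidence" (0 to 1); they miss things now and then, are a little off and sometimes report something else, mostly with a low value. They report only what shows in the picture. A call takes as long as a camera call. They do not tell look-alikes from the thing itself.
- models.cut_out(picture, target): "region" (400x640 bool, what is visible of it) and "extent" ([left, top, width, height] as shares, 0 to 1, of the picture: columns of its width, rows of its height, round what is visible of it).
- models.place_of(picture, target): "at" ([column, row] as shares, 0 to 1, of the picture: columns of its width, rows of its height: a listed point, or the origin of a listed thing).
The state is a dict: "time_s": time; "joints": joint angles; "joint_velocities": joint speeds; "effort": joint torques, N m; "tcp_pos": TCP position; "ee_rot": TCP orientation; "wrist_force": force on the tool from outside, world axes, zero at the start; "moment": the same for the moment, N m; "gripper_width": opening from 0.0 (shut) to 1.0 (fully open); "gripper_force": force on a finger pad.
Only numpy, scipy, OpenCV 4.12 (cv2) and the standard library are available. Lean on these libraries where they do the work, as an engineer would, in place of code of your own. Each camera call takes 0.05 s, during which the arm holds its last target. There are 200 camera calls.

TASK

Get the machined aluminium block's squareness read: lift it onto the plate of the two-dial gauge and press it home into the corner of the stop pins, one long side against the pair of pins and one end against the single pin, so that both dial plungers are pushed in. The plungers' springs push against the block, so finish with the hand still holding it there, flat on the plate and bearing steadily on the side pins and the end pin at once, for the dials to be read. Do not ram the pins, and leave the steel master cylinder, the timer and the sample jar where they stand.

Things in the scene. Friction and masses are not known exactly. Their poses are not given: they have to be found in the camera images.
- block: The part to check: bare machined aluminium block, about 0.3 kg, standing loose on the worktop. Body 60 long (its x axis) x 40 wide (y) x 34 mm high (z up); centred on it a boss 44 (x) x 28 (y) x 26 mm high, 60 mm tall in all. Origin: centre of the underside. Same under a half turn. Grip the boss across its 28 mm. The white water bath (y < -0.39 m, 170 mm high) is near.
- gauge: Squareness gauge, fixed: grey plate 190 (x) x 170 (y) x 12 mm thick, origin at the centre of its underside, z up. Three upright steel stop pins form a corner open to -x and -y; behind them two dial indicators (cases 42 mm across, face up), one on the +x, one on the +y side, none of it over 48 mm above the worktop. The plate is clear where x < -4 and y < -9 mm. It cannot move.
- seat (a point): Point on the plate's top (12 mm above the worktop) where the block's origin lies when the block is home, its long side along the gauge's x axis: [-30, -25, 12] mm in the gauge's frame. Axes as the gauge's: push towards +x onto the end pin and towards +y onto the side pins. Friction on plate and pins can swallow several N of a sideways push.
- side_stops: The pair: two fixed steel dowel pins, 10 mm thick, 18 mm high above the plate, 38 mm apart along the gauge's x; origin midway between their feet, at [-30, 0, 12] mm in the gauge's frame, axes as the gauge's. A long side of the block bears on both from the -y side (contact plane y = -5 mm of the gauge).
- end_stop: One fixed steel dowel pin, 10 mm thick, 18 mm high above the plate, at [5, -25, 12] mm in the gauge's frame (origin at the centre of its foot). An end of the block bears on it from the -x side (contact plane x = 0 of the gauge).
- side_plunger (a joint): Travel in m of the spring plunger of the dial behind the paired pins, 25 mm above the plate, pointing to -y midway between the pins. 0 = fully out, when its ball tip stands 4 mm in front of the pins' contact plane; about 0.004 = pushed level with the pins (block home); spring 0.5 N at 0, 1.5 N at 0.004.
- end_plunger (a joint): Travel in m of the same kind of plunger of the dial behind the single pin, 25 mm above the plate, directly over that pin, pointing to -x. 0 = fully out (tip 4 mm in front of the pin's contact plane), about 0.004 = level with the pin; spring 0.5 N at 0, 1.5 N at 0.004.
- side_tip (a point): Ball tip of the side dial's plunger (moves with it). Behind the pins' contact plane its 8 mm stem begins at 16 mm (top 41 mm above the worktop) and its clamp block at 24 mm (top 44 mm).
- end_tip (a point): Ball tip of the end dial's plunger (moves with it). Behind the pin's contact plane its 8 mm stem begins at 16 mm (top 41 mm above the worktop) and its clamp block at 24 mm (top 44 mm).
- master: Bystander: steel cylinder square (the gauge's setting master), 40 mm across, 80 mm tall, 0.6 kg, standing on the worktop; origin at the centre of its underside.
- timer: Bystander: white bench timer, 54 x 68 x 19 mm, flat on the worktop; origin at the centre of its underside.
- jar: Bystander: sample jar with a white screw cap, 51 mm across, 60 mm tall; origin at the centre of its underside.
Mind the look-alikes: they are no part of the job. What is shaped like the block but green or yellow is not meant.

How it is judged (in metres and radians):
On the way:
1. the block has been lifted off the worktop and stands on the gauge's plate (z of block in the frame of gauge between 0.0105 and 0.0145 m and x of block in the frame of gauge between -0.095 and 0 m and y of block in the frame of gauge between -0.085 and 0 m), for 0.1 s.
At the end, for the whole second after the job is handed in: The hand (over 1 N) holds the block at rest, flat on the plate (2 mm, 0.04 rad), long side along the gauge's x axis (0.035 rad, either way round), bearing with over 1 N on the side pins and over 1 N on the end pin at once, both plungers pushed in over 2.8 mm (all of step 1 and angle between block's own z axis and vertical below 0.04 rad and angle between the x axis of block and the x axis of gauge, either way round below 0.035 rad and contact force between block and side_stops above 1 N and contact force between block and end_stop above 1 N and value of joint each of side_plunger, end_plunger above 0.0028 m and contact force between the fingers and block above 1 N and linear speed of block below 0.01 m/s); the arm keeps its last pose, push and grip.
It fails at once if a stop pin of the gauge is rammed or forced: more than 50 N between the block and the side stops or the end stop (contact force between block and side_stops above 50 N or contact force between block and end_stop above 50 N).
It fails at once if the steel master cylinder, the timer or the sample jar is shifted by more than 20 mm (distance of any of master, timer, jar from where it was at the start of the episode above 0.02 m).
It also fails if it takes over 67 s, if anything falls off the work surface, if the arm or the gripper's body presses on something with over 40 N, if the wrist force passes 120 N, or if a joint passes its speed limit or range.

## Working session

There is one attempt and no reset: what is moved stays moved. The work goes in short steps, Python scripts to look and compute and a tool call to move; the robot and the scene stay as the last step left them, time stands still between calls to the robot, and variables do not carry over. Pictures are saved under pics/ and viewed, at most 10 in all, crops included, and the job is handed in when it is done.

Besides the shell and the picture viewer there is one more tool, called after "Emit:" as name(argument=value, ...), one argument or row to a line, values as JSON. apply_moves: Moves the arm, as the interface text tells. Its arguments: {"type":"object","properties":{"moves":{"type":"array"},"hand":{"type":"number"}},"required":["moves"]}

```bash
mkdir -p pics; cat > h.py <<'E'
from station import r, imaging, models
import numpy as np, cv2
def ray(p,uv):
    K=np.array(p["intrinsics"]);R=np.array(p["orientation"]);e=np.array(p["eye"])
    return e,R@np.linalg.inv(K)@np.array([uv[0],uv[1],1.])
def plane(p,uv,z):
    e,d=ray(p,uv);return e+d*(z-e[2])/d[2]
def proj(p,X):
    K=np.array(p["intrinsics"]);R=np.array(p["orientation"]);e=np.array(p["eye"])
    q=K@R.T@(np.array(X)-e);return q[:2]/q[2]
E
python3 - <<'E'
from h import *
s=r.sense();print({k:np.round(v,4).tolist() for k,v in s.items()})
ims=[]
for n in ("scene","top"):
    p=imaging.capture(n);cv2.imwrite(f"pics/{n}.png",p["frame"]);print(n,np.round(p["eye"],3),np.round(p["intrinsics"],1).tolist(),np.round(p["orientation"],3).tolist())
    for t in ("block","gauge","side_stops","end_stop","side_tip","end_tip","seat","master","timer","jar"):
        z={"side_stops":.012,"end_stop":.012,"side_tip":.037,"end_tip":.037,"seat":.012}.get(t,0)
        for d in models.place_of(p,t)[:3]:
            uv=np.array(d["at"])*[640,400];print(t,round(d["confidence"],2),uv.round(1),plane(p,uv,z).round(4))
print(r.sense()["time_s"])
E
```

```text
{'time_s': 0.0, 'joints': [86.7814, 22.0902, 0.3796, -0.0288, -68.4104, -14.8175], 'joint_velocities': [-0.0421, 0.0678, -0.1248, -0.0323, 0.0105, 0.011], 'effort': [0.0002, -39.0657, 18.74, 4.2197, 0.011, -0.0002], 'tcp_pos': [0.1933, 0.5937, 0.2215], 'ee_rot': [[0.9508, -0.3098, -0.0006], [-0.3098, -0.9508, -0.0021], [0.0001, 0.0022, -1.0]], 'wrist_force': [0.6425, -0.6755, 0.377], 'moment': [-0.0289, -0.0225, 0.0297], 'gripper_force': 0.0, 'gripper_width': 1.0011}
scene [0.049 0.316 0.637] [[450.3, 0.0, 325.5], [0.0, 450.3, 197.7], [0.0, 0.0, 1.0]] [[-0.714, -0.453, 0.534], [-0.7, 0.473, -0.535], [-0.011, -0.756, -0.655]]
block 0.92 [413.9 233.9] [ 0.3666 -0.2471  0.    ]
block 0.72 [368.  214.9] [ 0.4673 -0.2263  0.    ]
block 0.6 [399.8 195.1] [ 0.4584 -0.3221  0.    ]
gauge 0.95 [239.6 260.9] [0.5585 0.035  0.    ]
side_stops 0.45 [251.8 260.2] [0.5341 0.0237 0.012 ]
end_stop 0.42 [246.2 246.1] [0.5695 0.009  0.012 ]
side_tip 0.59 [249.3 248.1] [0.5407 0.0205 0.037 ]
end_tip 0.57 [245.2 239.3] [0.5635 0.0121 0.037 ]
seat 0.81 [256.3 254.7] [0.5387 0.0094 0.012 ]
master 0.98 [314.1 170.8] [ 0.6547 -0.2541  0.    ]
master 0.67 [349.  157.8] [ 0.6307 -0.348   0.    ]
timer 0.73 [345.2 295.6] [ 0.3634 -0.0436  0.    ]
jar 0.66 [350.2 159. ] [ 0.6253 -0.3464  0.    ]
top [ 0.281 -0.173  1.139] [[479.6, 0.0, 320.4], [0.0, 479.6, 199.1], [0.0, 0.0, 1.0]] [[0.081, -0.975, 0.206], [-0.997, -0.08, 0.013], [0.004, -0.206, -0.978]]
block 0.94 [384.2 228.3] [ 0.462  -0.3167  0.    ]
block 0.83 [346.2 270.3] [ 0.355  -0.2328  0.    ]
block 0.66 [345.8 224.8] [ 0.4629 -0.2243  0.    ]
gauge 0.68 [243.5 173.7] [0.569  0.0347 0.    ]
side_stops 0.47 [243.9 182.4] [0.5444 0.0291 0.012 ]
seat 0.7 [254.3 184.8] [0.5405 0.0034 0.012 ]
master 0.73 [363.5 154.3] [ 0.6425 -0.2558  0.    ]
timer 0.61 [267.1 259.2] [ 0.3658 -0.0445  0.    ]
jar 0.98 [399.7 161.8] [ 0.6306 -0.346   0.    ]
1.1
```

```bash
python3 - <<'E'
from h import *
a=cv2.imread("pics/top.png")[130:310,190:430];b=cv2.imread("pics/scene.png")[120:320,180:460]
cv2.imwrite("pics/c1.png",cv2.resize(a,None,fx=3.3,fy=3.3,interpolation=2))
cv2.imwrite("pics/c2.png",cv2.resize(b,None,fx=2.8,fy=2.8,interpolation=2))
E
```

```text
(no output)
```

View pics/c1.png

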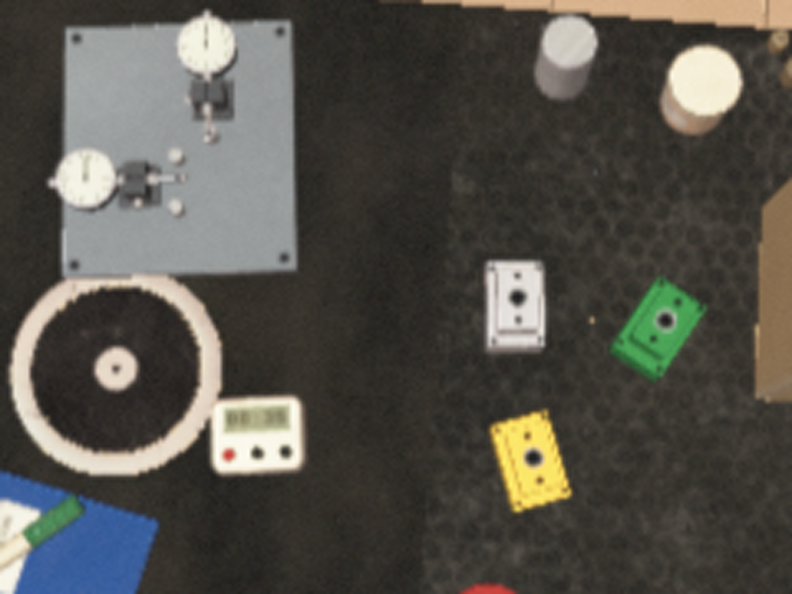

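View pics/c2.png

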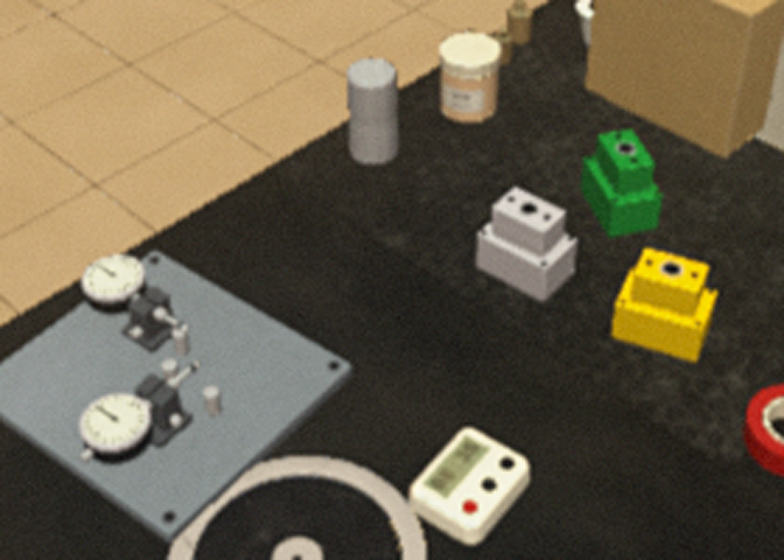

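The silver block (top-view crop ≈(516,305), world ≈(0.465,-0.226)) is the target; green and yellow are look-alikes. The gauge's axes lie nearly along world axes, with its end pin at (210,135) and side pins at (176,157) and (176,207) in the crop.

Emit:
apply_moves(
  moves=[
    [[0, 0, 0], -6],
    [[0, 0, 0], -6],
    [[0, 0, 0], -6],
    [[0.0195, 0.035, 0], 0],
    [[0.0195, 0.035, 0], 0],
  ],
  hand=0.087,
)

```text
time_s: 1.52
tcp_pos: [0.2321, 0.5244, 0.2216]
ee_rot: [[1.0, 0.002, -0.0], [0.002, -1.0, -0.001], [-0.0, 0.001, -1.0]]
wrist_force: [0.3, -1.5, 0.4]
gripper_width: 1.002
gripper_force: 0.0
```

Emit:
apply_moves(
  moves=[
    [[0.0195, 0.035, 0], 0],
    [[0.0195, 0.035, 0], 0],
    [[0.0195, 0.035, 0], 0],
    [[0.0195, 0.035, 0], 0],
    [[0.0195, 0.035, 0], 0],
  ],
)

```text
time_s: 1.93
tcp_pos: [0.3304, 0.3474, 0.2229]
ee_rot: [[1.0, 0.0, 0.0], [0.0, -1.0, 0.001], [0.0, -0.001, -1.0]]
wrist_force: [1.5, 0.2, 0.8]
gripper_width: 1.0
gripper_force: 0.0
```

Emit:
apply_moves(
  moves=[
    [[0.0195, 0.035, 0], 0],
    [[0.0195, 0.035, 0], 0],
    [[0.0195, 0.035, 0], 0],
    [[0.0195, 0.035, 0], 0],
    [[0.0195, 0.035, 0], 0],
  ],
)

```text
time_s: 2.35
tcp_pos: [0.4278, 0.1723, 0.2231]
ee_rot: [[1.0, -0.0, 0.001], [-0.0, -1.0, 0.001], [0.001, -0.001, -1.0]]
wrist_force: [0.4, 0.6, -0.5]
gripper_width: 1.002
gripper_force: 0.0
```

Emit:
apply_moves(
  moves=[
    [[0.0195, 0.035, 0], 0],
    [[0.0195, 0.035, 0], 0],
    [[0.0195, 0.035, 0], 0],
    [[0.0195, 0.035, 0], 0],
    [[0, 0, 0], 0],
  ],
)

```text
time_s: 2.77
tcp_pos: [0.5074, 0.0291, 0.2224]
ee_rot: [[1.0, -0.008, 0.001], [-0.008, -1.0, -0.001], [0.001, 0.001, -1.0]]
wrist_force: [0.1, 0.0, -0.2]
gripper_width: 1.0
gripper_force: 0.0
```

```bash
cat > fit.py <<'E'
from h import *
from scipy.optimize import minimize
def boxpts(b,x,y,a):
    x0,x1,y0,y1,z0,z1=b;c,s=np.cos(a),np.sin(a)
    return [(x+c*u-s*v,y+s*u+c*v,z) for u in(x0,x1) for v in(y0,y1) for z in(z0,z1)]
BL=[(-.03,.03,-.02,.02,0,.034),(-.022,.022,-.014,.014,.034,.06)]
def mask(p,bs,q,S=4):
    m=np.zeros((400*S,640*S),np.uint8)
    for b in bs:
        h=cv2.convexHull(np.array([proj(p,X) for X in boxpts(b,*q)],np.float32))
        cv2.fillConvexPoly(m,np.round((h+.5)*S-.5).astype(np.int32),1)
    return cv2.resize(m.astype(np.float32),(640,400),interpolation=cv2.INTER_AREA)
def fit(views,bs,q0):
    f=lambda v:sum(np.abs(mask(p,bs,(v[0]/100,v[1]/100,v[2]/10))-g).sum()/g.sum() for p,g in views)
    best=min((minimize(f,[q0[0]*100,q0[1]*100,a],method="Nelder-Mead",options=dict(initial_simplex=np.array([q0[0]*100,q0[1]*100,a])+np.array([[0,0,0],[.8,0,0],[0,.8,0],[.2,.2,1.]]))) for a in(-1,0,1)),key=lambda o:o.fun)
    return best.x[0]/100,best.x[1]/100,np.degrees(best.x[2]/10),best.fun
def pick(p,t,X):
    uv=proj(p,X);u,v=int(uv[0]),int(uv[1])
    for d in models.cut_out(p,t):
        if d["region"][max(v-4,0):v+5,max(u-4,0):u+5].any(): return d["region"].astype(np.float32)
E
python3 - <<'E'
from fit import *
vs=[]
for n in("scene","top"):
    p=imaging.capture(n);g=pick(p,"block",(.465,-.226,.05))
    if g is None: print(n,"none");continue
    vs.append((p,g));print(n,fit(vs[-1:],BL,(.465,-.226)))
print(fit(vs,BL,(.465,-.226)))
p=imaging.capture("wrist");cv2.imwrite("pics/w1.png",p["frame"]);print(np.round(p["eye"],3),np.round(p["orientation"],2).tolist())
for t in ("gauge","side_stops","end_stop","side_tip","end_tip","seat"):
    z={"gauge":0,"side_tip":.037,"end_tip":.037}.get(t,.012)
    for d in models.place_of(p,t)[:2]:
        uv=np.array(d["at"])*[640,400];print(t,round(d["confidence"],2),uv.round(1),plane(p,uv,z).round(4))
E
```

```text
scene (np.float64(0.4679010922931112), np.float64(-0.22440872453737604), np.float64(8.132231153760477), np.float64(0.12714087963104248))
top (np.float64(0.4639902653149919), np.float64(-0.2222249235971315), np.float64(3.827325132382604), np.float64(0.04973404109477997))
(np.float64(0.4644704644410901), np.float64(-0.22215367056617727), np.float64(3.7321862778818353), np.float64(0.19642941653728485))
[0.572 0.033 0.384] [[-0.0, -0.97, -0.24], [-1.0, 0.0, -0.0], [0.0, 0.24, -0.97]]
gauge 0.77 [322.8 142. ] [0.5626 0.0308 0.    ]
side_stops 0.51 [325.  158.4] [0.5424 0.028  0.012 ]
end_stop 0.36 [343.3 131.2] [0.576  0.0052 0.012 ]
side_tip 0.51 [334.1 162.9] [0.539  0.0175 0.037 ]
end_tip 0.43 [345.2 137.4] [0.5687 0.0047 0.037 ]
seat 0.97 [344.1 159.9] [0.5405 0.0035 0.012 ]
```

View pics/w1.png

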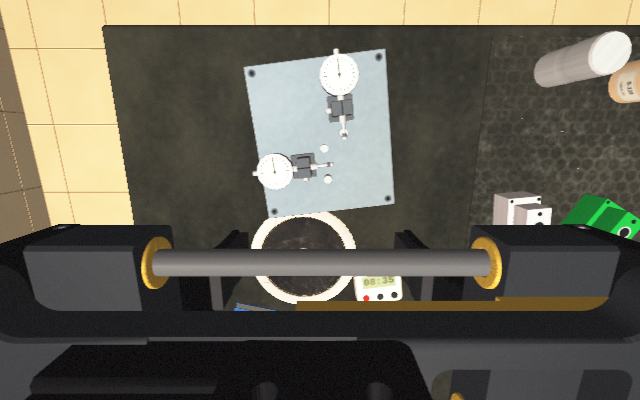

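The wrist view shows the plate's corners at about (245,67), (386,49), (394,203) and (266,216), with the pins at (324,149), (328,180) and (344,131).

```bash
python3 - <<'E'
from h import *
def rigid(A,B):
    a=A-A.mean(0);b=B-B.mean(0)
    th=np.arctan2((a[:,0]*b[:,1]-a[:,1]*b[:,0]).sum(),(a*b).sum());c,s=np.cos(th),np.sin(th)
    R=np.array([[c,-s],[s,c]]);t=B.mean(0)-R@A.mean(0);return th,t,np.abs(A@R.T+t-B).max()
M=np.array([[.095,.085],[.095,-.085],[-.095,-.085],[-.095,.085]])
p=imaging.capture("top")
T=np.array([(65,27),(291,20),(297,270),(62,276)])/3.3+[190,130]
w=imaging.capture("wrist");W=[(245,67),(386,49),(394,203),(266,216)]
s=imaging.capture("scene");S=np.array([(156,253),(350,367),(172,535)])/2.8+[180,120]
for n,q,c,m in(("top",p,T,M),("wrist",w,W,M),("scene",s,S,M[[1-1,1,2]] if 0 else M[[1,2,3]])):
    f=cv2.cvtColor(q["frame"],6)
    c2=cv2.cornerSubPix(f,np.array(c,np.float32).reshape(-1,1,2),(3,3),(-1,-1),(3,30,.01)).reshape(-1,2)
    B=np.array([plane(q,u,.012)[:2] for u in c2]);th,t,e=rigid(m,B)
    R=np.array([[np.cos(th),-np.sin(th)],[np.sin(th),np.cos(th)]])
    print(n,c2.round(1).tolist(),"yaw",np.degrees(th).round(2),"org",t.round(4),"err",e.round(4),"seat",(t+R@[-.03,-.025]).round(4))
print(r.sense()["time_s"],np.round(w["intrinsics"],1).tolist())
E
```

```text
top [[209.6999969482422, 138.1999969482422], [277.6000061035156, 135.89999389648438], [279.20001220703125, 211.1999969482422], [208.8000030517578, 214.60000610351562]] yaw 6.93 org [0.5644 0.0315] err 0.0015 seat [0.5376 0.0031]
wrist [[243.8000030517578, 67.0], [384.8999938964844, 48.70000076293945], [394.1000061035156, 203.1999969482422], [268.79998779296875, 217.1999969482422]] yaw 6.74 org [0.567 0.031] err 0.0016 seat [0.5402 0.0026]
scene [[235.6999969482422, 210.39999389648438], [305.0, 249.6999969482422], [241.0, 313.6000061035156]] yaw 7.45 org [0.5621 0.035 ] err 0.0037 seat [0.5356 0.0063]
3.4667 [[288.1, 0.0, 321.1], [0.0, 288.1, 206.4], [0.0, 0.0, 1.0]]
```

Emit:
apply_moves(
  moves=[
    [[-0.0106, 0.0315, 0], -4],
    [[-0.0106, 0.0315, 0], 0],
    [[-0.0106, 0.0315, 0], 0],
    [[-0.0106, 0.0315, 0], 0],
    [[-0.0106, 0.0315, 0], 0],
  ],
)

```text
time_s: 3.88
tcp_pos: [0.4603, -0.1272, 0.2227]
ee_rot: [[0.998, 0.07, 0.0], [0.07, -0.998, -0.0], [0.0, 0.0, -1.0]]
wrist_force: [0.7, 0.3, -0.2]
gripper_width: 0.999
gripper_force: 0.0
```

Emit:
apply_moves(
  moves=[
    [[-0.0106, 0.0315, 0], 0],
    [[-0.0106, 0.0315, 0], 0],
    [[-0.0106, 0.0315, 0], 0],
    [[0, 0, 0], 0],
    [[0, 0, 0], 0],
  ],
)

```text
time_s: 4.3
tcp_pos: [0.4351, -0.2238, 0.2224]
ee_rot: [[0.998, 0.066, -0.0], [0.066, -0.998, 0.0], [-0.0, -0.0, -1.0]]
wrist_force: [-0.6, 0.4, 0.0]
gripper_width: 1.005
gripper_force: 0.0
```

```bash
python3 - <<'E'
from fit import *
p=imaging.capture("wrist");cv2.imwrite("pics/w2.png",p["frame"]);g=pick(p,"block",(.464,-.222,.06))
if g is not None: print("wrist",fit([(p,g)],BL,(.464,-.222)),g.sum())
for d in models.place_of(p,"block")[:3]: print(d["confidence"],plane(p,np.array(d["at"])*[640,400],0).round(4))
s=r.sense();print(s["tcp_pos"],s["ee_rot"])
E
```

```text
wrist (np.float64(0.4667390492386133), np.float64(-0.2238791008319545), np.float64(5.597878176425421), np.float64(0.039667896926403046)) 1626.0
0.91 [ 0.4699 -0.2248  0.    ]
0.84 [ 0.4564 -0.3246  0.    ]
0.81 [ 0.3613 -0.2444  0.    ]
[ 0.43596231 -0.22188764  0.22256   ] [[ 9.97544073e-01  7.00415086e-02  1.01835548e-04]
 [ 7.00414971e-02 -9.97544072e-01  1.12183584e-04]
 [ 1.09442955e-04 -1.04775355e-04 -9.99999989e-01]]
```

View pics/w2.png

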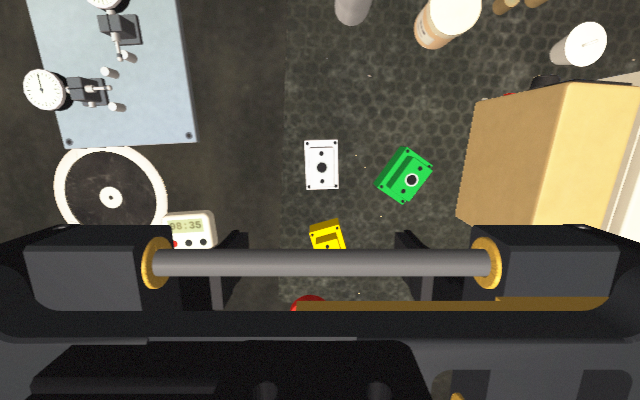

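Emit:
apply_moves(
  moves=[
    [[0.0298, 0.0034, 0], 0],
    [[0, 0, 0.03], -1],
    [[0, 0, 0.04], 0],
    [[0, 0, 0.04], 0],
    [[0, 0, 0.03], 0],
  ],
  hand=0.055,
)

```text
time_s: 4.87
tcp_pos: [0.465, -0.2221, 0.0801]
ee_rot: [[0.996, 0.088, -0.002], [0.088, -0.996, 0.001], [-0.002, -0.001, -1.0]]
wrist_force: [0.1, 0.7, -0.4]
gripper_width: 0.706
gripper_force: 0.0
```

Emit:
apply_moves(
  moves=[
    [[0, 0, 0.02], 0],
    [[0, 0, 0.01], 0],
    [[0, 0, 0.01], 0],
    [[0, 0, 0], 0],
    [[0, 0, 0], 0],
  ],
)

```text
time_s: 5.28
tcp_pos: [0.4666, -0.2236, 0.0432]
ee_rot: [[0.996, 0.088, 0.001], [0.088, -0.996, -0.0], [0.001, 0.001, -1.0]]
wrist_force: [0.3, 0.4, 1.1]
gripper_width: 0.636
gripper_force: 0.0
```

Emit:
apply_moves(
  moves=[
    [[0, 0, 0.003], 0],
    [[0, 0, 0.003], 0],
    [[0, 0, 0], 0],
    [[0, 0, 0], 0],
    [[0, 0, 0], 0],
  ],
)

```text
time_s: 5.7
tcp_pos: [0.4659, -0.224, 0.037]
ee_rot: [[0.996, 0.086, 0.001], [0.086, -0.996, -0.0], [0.001, 0.0, -1.0]]
wrist_force: [0.3, 0.1, 1.0]
gripper_width: 0.629
gripper_force: 0.0
```

Emit:
apply_moves(
  moves=[
    [[0, 0, 0], 0],
    [[0, 0, 0], 0],
    [[0, 0, 0], 0],
    [[0, 0, 0], 0],
    [[0, 0, 0], 0],
  ],
  hand=0.01,
)

```text
time_s: 6.12
tcp_pos: [0.4657, -0.2238, 0.0366]
ee_rot: [[0.996, 0.086, -0.0], [0.086, -0.996, 0.0], [-0.0, -0.0, -1.0]]
wrist_force: [-0.2, 2.0, 2.4]
gripper_width: 0.338
gripper_force: 1.3
```

Emit:
apply_moves(
  moves=[
    [[0, 0, 0], 0],
    [[0, 0, 0], 0],
    [[0, 0, 0], 0],
    [[0, 0, 0], 0],
    [[0, 0, 0], 0],
  ],
)

```text
time_s: 6.53
tcp_pos: [0.4657, -0.2237, 0.0365]
ee_rot: [[0.996, 0.087, -0.0], [0.087, -0.996, 0.0], [-0.0, -0.0, -1.0]]
wrist_force: [-0.4, 1.9, 0.6]
gripper_width: 0.321
gripper_force: 29.9
```

Emit:
apply_moves(
  moves=[
    [[0, 0, -0.01], 0],
    [[0, 0, -0.03], 0],
    [[0, 0, -0.03], -1.9],
    [[0.0146, -0.034, -0.01], 0],
    [[0.0146, -0.034, 0], 0],
  ],
)

```text
time_s: 6.95
tcp_pos: [0.4884, -0.1537, 0.1203]
ee_rot: [[0.993, 0.116, 0.007], [0.116, -0.993, -0.001], [0.007, 0.002, -1.0]]
wrist_force: [0.9, -0.4, -3.2]
gripper_width: 0.32
gripper_force: 29.9
```

Emit:
apply_moves(
  moves=[
    [[0.0146, -0.034, 0], 0],
    [[0.0146, -0.034, 0], 0],
    [[0.0146, -0.034, 0], 0],
    [[0.0146, -0.034, 0], 0],
    [[0, 0, 0], 0],
  ],
)

```text
time_s: 7.37
tcp_pos: [0.5307, -0.006, 0.1173]
ee_rot: [[0.992, 0.125, 0.004], [0.125, -0.992, 0.001], [0.004, -0.001, -1.0]]
wrist_force: [-0.4, -0.8, -3.1]
gripper_width: 0.318
gripper_force: 29.9
```

```bash
python3 - <<'E'
from fit import *
p=imaging.capture("scene");cv2.imwrite("pics/s3.png",cv2.resize(p["frame"][140:310,150:390],None,fx=3.3,fy=3.3,interpolation=2))
p=imaging.capture("wrist");cv2.imwrite("pics/w3.png",p["frame"][:240])
s=r.sense();print(s["tcp_pos"],s["ee_rot"].round(4).tolist(),s["wrist_force"],s["moment"],s["time_s"])
E
```

```text
[ 0.52813593 -0.00957136  0.1165875 ] [[0.9925, 0.1221, -0.0008], [0.1221, -0.9925, -0.0001], [-0.0008, 0.0, -1.0]] [-0.29605682 -0.44609665 -2.98040765] [-0.10263211 -0.01824876 -0.01447605] 7.4667
```

View pics/s3.png

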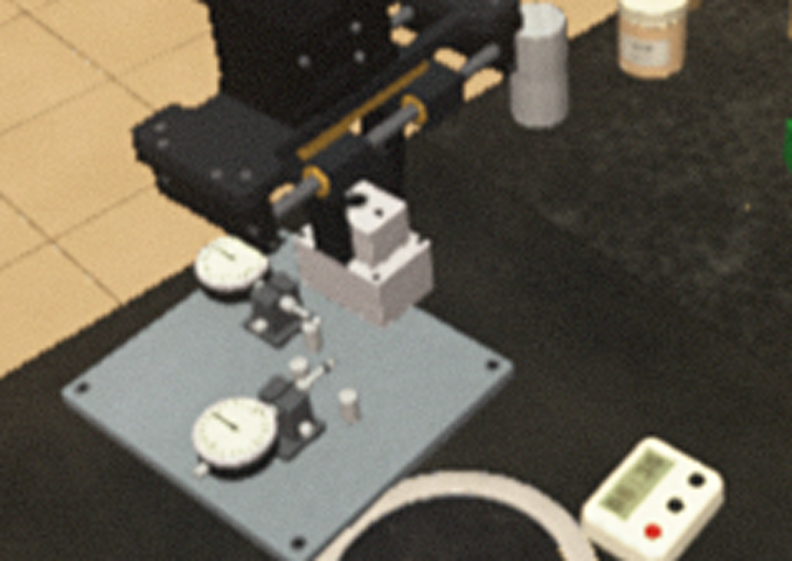

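View pics/w3.png

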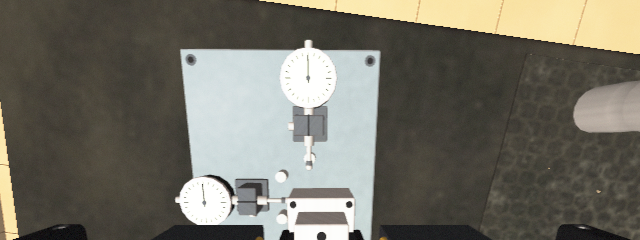

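The block is held straight, level and above the plate. In the wrist view the plate's far edge (181,50)–(380,50) is horizontal, so the tool's yaw matches the gauge; the side pin tops are at (281,176) and (282,218).

```bash
python3 - <<'E'
from h import *
p=imaging.capture("wrist");s=r.sense();R=s["ee_rot"];t=s["tcp_pos"]
def tool(X): return (R.T@(X-t)).round(4)
for n,u,z in(("pinA",(281,176),.03),("pinB",(282,218),.03),("endpin/ball",(309,163),.03),("TL",(181,50),.012),("TR",(380,50),.012)):
    X=plane(p,u,z);print(n,X.round(4),tool(X))
X=t+R@np.array([0,0,.0365])
print([proj(p,t+R@np.array([a,b,.0025])).round(1).tolist() for a in(.03,) for b in(-.02,.02)])
print([proj(p,t+R@np.array([a,b,.0365])).round(1).tolist() for a in(.03,) for b in(-.02,.02)])
c=p["frame"][150:235,260:380];cv2.imwrite("pics/w4.png",cv2.resize(c,None,fx=6,fy=6,interpolation=2))
for tt in("seat","side_stops","end_stop","end_tip","side_tip"):
    z={"side_tip":.037,"end_tip":.037}.get(tt,.012)
    for d in models.place_of(p,tt)[:1]:
        X=plane(p,np.array(d["at"])*[640,400],z);print(tt,d["confidence"],X.round(4),tool(X))
E
```

```text
pinA [0.5558 0.0273 0.03  ] [ 0.0327 -0.0343  0.0864]
pinB [0.5182 0.0231 0.03  ] [-0.0051 -0.0346  0.0864]
endpin/ball [0.5699 0.0046 0.03  ] [ 0.0439 -0.01    0.0863]
TL [0.6485 0.1222 0.012 ] [ 0.1362 -0.1173  0.1042]
TR [ 0.6689 -0.0435  0.012 ] [0.1365 0.0496 0.1042]
[[286.4, 200.4], [354.7, 200.5]]
[[292.0, 189.7], [349.2, 189.8]]
seat 0.58 [5.41e-01 5.00e-04 1.20e-02] [ 0.0148 -0.0094  0.1044]
end_stop 0.42 [0.5775 0.0071 0.012 ] [ 0.0518 -0.0116  0.1043]
end_tip 0.49 [0.5665 0.0068 0.037 ] [ 0.0408 -0.0126  0.0793]
```

View pics/w4.png

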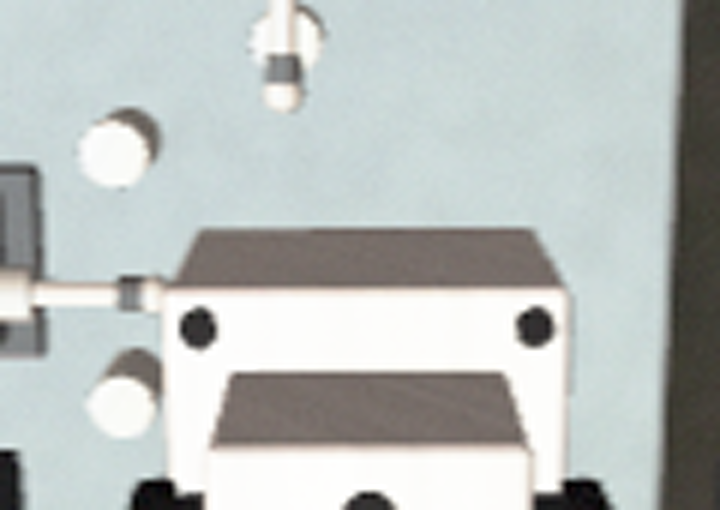

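The block's front bottom edge sits about 1–2 px ahead of prediction, so it is held straight with about +1.5 mm of x offset. About 13 mm remains to the end pin and about 11 mm to the side pins. Lowering now.

Emit:
apply_moves(
  moves=[
    [[0, 0, 0.02], 0],
    [[0, 0, 0.02], 0],
    [[0, 0, 0.015], 0],
    [[0, 0, 0.008], 0],
    [[0, 0, 0], 0],
  ],
)

```text
time_s: 8.18
tcp_pos: [0.5269, -0.0118, 0.0518]
ee_rot: [[0.993, 0.118, -0.004], [0.118, -0.993, -0.001], [-0.004, 0.001, -1.0]]
wrist_force: [-0.6, 0.6, -2.1]
gripper_width: 0.318
gripper_force: 29.9
```

Emit:
apply_moves(
  moves=[
    [[0, 0, 0.002], 0],
    [[0, 0, 0], 0],
    [[0, 0, 0], 0],
    [[0, 0, 0], 0],
  ],
)

```text
time_s: 8.52
tcp_pos: [0.5289, -0.0107, 0.0525]
ee_rot: [[0.993, 0.12, 0.002], [0.12, -0.993, 0.0], [0.002, -0.0, -1.0]]
wrist_force: [0.3, -0.0, -2.5]
gripper_width: 0.321
gripper_force: 29.9
```

Emit:
apply_moves(
  moves=[
    [[0, 0, 0.001], 0],
    [[0, 0, 0], 0],
    [[0, 0, 0], 0],
  ],
)

```text
time_s: 8.77
tcp_pos: [0.5283, -0.0108, 0.0508]
ee_rot: [[0.993, 0.12, 0.0], [0.12, -0.993, 0.0], [0.0, -0.0, -1.0]]
wrist_force: [-0.6, -0.7, -3.5]
gripper_width: 0.316
gripper_force: 29.9
```

Emit:
apply_moves(
  moves=[
    [[0, 0, 0.001], 0],
    [[0, 0, 0], 0],
    [[0, 0, 0], 0],
  ],
)

```text
time_s: 9.02
tcp_pos: [0.5282, -0.0108, 0.0495]
ee_rot: [[0.993, 0.12, -0.0], [0.12, -0.993, -0.0], [-0.0, 0.0, -1.0]]
wrist_force: [0.4, 0.1, -3.0]
gripper_width: 0.322
gripper_force: 29.9
```

Emit:
apply_moves(
  moves=[
    [[0, 0, 0.0005], 0],
    [[0, 0, 0], 0],
    [[0, 0, 0], 0],
  ],
)

```text
time_s: 9.27
tcp_pos: [0.5282, -0.0108, 0.049]
ee_rot: [[0.993, 0.119, -0.0], [0.119, -0.993, -0.0], [-0.0, 0.0, -1.0]]
wrist_force: [-0.5, 0.6, -2.7]
gripper_width: 0.32
gripper_force: 29.9
```

Emit:
apply_moves(
  moves=[
    [[0, 0, 0.0005], 0],
    [[0, 0, 0], 0],
    [[0, 0, 0], 0],
  ],
)

```text
time_s: 9.52
tcp_pos: [0.5283, -0.0108, 0.0486]
ee_rot: [[0.993, 0.12, 0.0], [0.12, -0.993, 0.0], [0.0, -0.0, -1.0]]
wrist_force: [-0.4, 0.4, -2.4]
gripper_width: 0.321
gripper_force: 29.9
```

Emit:
apply_moves(
  moves=[
    [[0, 0, 0.0005], 0],
    [[0, 0, 0], 0],
    [[0, 0, 0], 0],
  ],
)

```text
time_s: 9.77
tcp_pos: [0.5284, -0.0108, 0.0485]
ee_rot: [[0.993, 0.12, 0.0], [0.12, -0.993, -0.0], [0.0, 0.0, -1.0]]
wrist_force: [-1.7, 0.1, 3.0]
gripper_width: 0.317
gripper_force: 29.9
```

Contact with the plate, about 6 N net. Sliding towards the side pins.

Emit:
apply_moves(
  moves=[
    [[0, -0.001, 0], 0],
    [[0, -0.002, 0], 0],
    [[0, -0.002, 0], 0],
    [[0, -0.001, 0], 0],
    [[0, 0, 0], 0],
  ],
)

```text
time_s: 10.18
tcp_pos: [0.5281, -0.0048, 0.0485]
ee_rot: [[0.993, 0.12, 0.001], [0.12, -0.993, -0.0], [0.001, 0.0, -1.0]]
wrist_force: [-0.5, -2.6, 4.0]
gripper_width: 0.316
gripper_force: 29.9
```

Emit:
apply_moves(
  moves=[
    [[0, -0.001, 0], 0],
    [[0, -0.001, 0], 0],
    [[0, 0, 0], 0],
    [[0, 0, 0], 0],
  ],
)

```text
time_s: 10.52
tcp_pos: [0.5278, -0.0029, 0.0484]
ee_rot: [[0.993, 0.12, 0.001], [0.12, -0.993, -0.0], [0.001, 0.0, -1.0]]
wrist_force: [0.6, -3.4, 5.3]
gripper_width: 0.318
gripper_force: 29.9
```

Emit:
apply_moves(
  moves=[
    [[0, -0.001, 0], 0],
    [[0, 0, 0], 0],
    [[0, 0, 0], 0],
  ],
)

```text
time_s: 10.77
tcp_pos: [0.5276, -0.002, 0.0484]
ee_rot: [[0.993, 0.12, 0.001], [0.12, -0.993, -0.0], [0.001, 0.0, -1.0]]
wrist_force: [-0.4, -3.9, 4.2]
gripper_width: 0.317
gripper_force: 29.9
```

Emit:
apply_moves(
  moves=[
    [[0, -0.0005, 0], 0],
    [[0, 0, 0], 0],
    [[0, 0, 0], 0],
  ],
)

```text
time_s: 11.02
tcp_pos: [0.5276, -0.0015, 0.0484]
ee_rot: [[0.993, 0.12, 0.001], [0.12, -0.993, -0.0], [0.001, 0.0, -1.0]]
wrist_force: [0.4, -4.6, 5.3]
gripper_width: 0.318
gripper_force: 29.9
```

Emit:
apply_moves(
  moves=[
    [[0, -0.0005, 0], 0],
    [[0, 0, 0], 0],
    [[0, 0, 0], 0],
  ],
)

```text
time_s: 11.27
tcp_pos: [0.5275, -0.0012, 0.0484]
ee_rot: [[0.993, 0.12, 0.001], [0.12, -0.993, -0.0], [0.001, 0.0, -1.0]]
wrist_force: [1.5, -4.9, 4.9]
gripper_width: 0.319
gripper_force: 29.9
```

Emit:
apply_moves(
  moves=[
    [[0, -0.0005, 0], 0],
    [[0, 0, 0], 0],
    [[0, 0, 0], 0],
  ],
)

```text
time_s: 11.52
tcp_pos: [0.5274, -0.0007, 0.0484]
ee_rot: [[0.993, 0.12, 0.001], [0.12, -0.993, -0.0], [0.001, 0.001, -1.0]]
wrist_force: [1.3, -4.7, 4.8]
gripper_width: 0.32
gripper_force: 29.9
```

Emit:
apply_moves(
  moves=[
    [[0, -0.0005, 0], 0],
    [[0, 0, 0], 0],
    [[0, 0, 0], 0],
  ],
)

```text
time_s: 11.77
tcp_pos: [0.5274, -0.0003, 0.0484]
ee_rot: [[0.993, 0.12, 0.001], [0.12, -0.993, -0.0], [0.001, 0.001, -1.0]]
wrist_force: [-0.0, -5.2, 4.5]
gripper_width: 0.318
gripper_force: 29.9
```

Emit:
apply_moves(
  moves=[
    [[0, -0.0005, 0], 0],
    [[0, 0, 0], 0],
    [[0, 0, 0], 0],
  ],
)

```text
time_s: 12.02
tcp_pos: [0.5273, 0.0001, 0.0484]
ee_rot: [[0.993, 0.12, 0.001], [0.12, -0.993, -0.001], [0.001, 0.001, -1.0]]
wrist_force: [0.6, -5.3, 5.2]
gripper_width: 0.317
gripper_force: 29.9
```

Emit:
apply_moves(
  moves=[
    [[0, -0.0005, 0], 0],
    [[0, 0, 0], 0],
    [[0, 0, 0], 0],
  ],
)

```text
time_s: 12.27
tcp_pos: [0.5272, 0.0006, 0.0484]
ee_rot: [[0.993, 0.12, 0.001], [0.12, -0.993, -0.001], [0.001, 0.001, -1.0]]
wrist_force: [0.5, -4.9, 4.8]
gripper_width: 0.323
gripper_force: 29.9
```

Emit:
apply_moves(
  moves=[
    [[0, -0.0005, 0], 0],
    [[0, 0, 0], 0],
    [[0, 0, 0], 0],
  ],
)

```text
time_s: 12.52
tcp_pos: [0.5272, 0.0011, 0.0484]
ee_rot: [[0.993, 0.12, 0.001], [0.12, -0.993, -0.001], [0.001, 0.001, -1.0]]
wrist_force: [1.6, -5.1, 4.8]
gripper_width: 0.317
gripper_force: 29.9
```

Emit:
apply_moves(
  moves=[
    [[0, -0.0005, 0], 0],
    [[0, 0, 0], 0],
    [[0, 0, 0], 0],
  ],
)

```text
time_s: 12.77
tcp_pos: [0.5271, 0.0015, 0.0484]
ee_rot: [[0.993, 0.12, 0.001], [0.12, -0.993, -0.001], [0.001, 0.001, -1.0]]
wrist_force: [0.9, -6.0, 4.9]
gripper_width: 0.32
gripper_force: 29.9
```

Emit:
apply_moves(
  moves=[
    [[0, -0.0005, 0], 0],
    [[0, 0, 0], 0],
    [[0, 0, 0], 0],
  ],
)

```text
time_s: 13.02
tcp_pos: [0.5271, 0.0021, 0.0484]
ee_rot: [[0.993, 0.12, 0.001], [0.12, -0.993, -0.001], [0.001, 0.001, -1.0]]
wrist_force: [0.8, -5.5, 4.5]
gripper_width: 0.32
gripper_force: 29.9
```

Emit:
apply_moves(
  moves=[
    [[0, -0.0005, 0], 0],
    [[0, 0, 0], 0],
    [[0, 0, 0], 0],
  ],
)

```text
time_s: 13.27
tcp_pos: [0.527, 0.0024, 0.0484]
ee_rot: [[0.993, 0.12, 0.001], [0.12, -0.993, -0.001], [0.001, 0.001, -1.0]]
wrist_force: [0.9, -5.9, 4.9]
gripper_width: 0.317
gripper_force: 29.9
```

Emit:
apply_moves(
  moves=[
    [[0, -0.0005, 0], 0],
    [[0, 0, 0], 0],
    [[0, 0, 0], 0],
  ],
)

```text
time_s: 13.52
tcp_pos: [0.527, 0.0025, 0.0484]
ee_rot: [[0.993, 0.12, 0.001], [0.12, -0.993, -0.001], [0.0, 0.001, -1.0]]
wrist_force: [2.4, -9.0, 4.5]
gripper_width: 0.32
gripper_force: 29.9
```

```bash
python3 - <<'E'
from h import *
p=imaging.capture("wrist");c=p["frame"][140:240,240:380];cv2.imwrite("pics/w5.png",cv2.resize(c,None,fx=5,fy=5,interpolation=2))
s=r.sense();R=s["ee_rot"];t=s["tcp_pos"]
print([((proj(p,t+R@np.array([a,-.02,z]))-[240,140])*5).round(1).tolist() for a,z in((.0315,.0025),(.0315,.0365))],s["time_s"])
E
```

```text
[[222.4, 285.0], [252.3, 233.9]] 13.5667
```

View pics/w5.png

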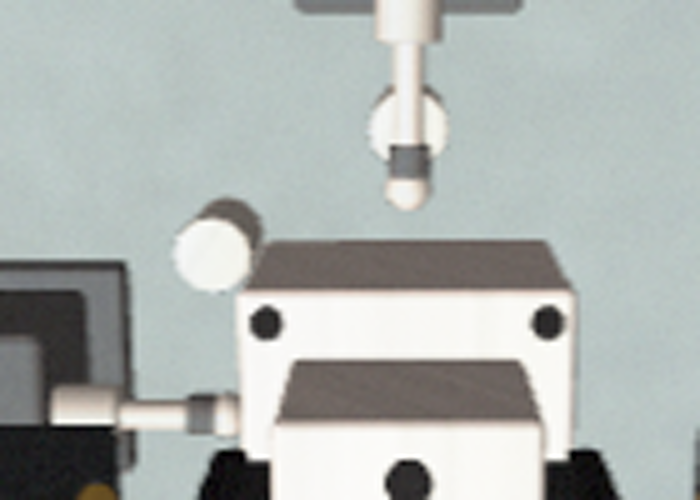

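The block now bears on the side pin (crop ≈(245,250)), and the force rose while motion stalled. The end pin, at crop ≈(408,125), is still about 13 mm ahead. Sliding along +x.

Emit:
apply_moves(
  moves=[
    [[0.001, 0, 0], 0],
    [[0.002, 0, 0], 0],
    [[0.002, 0, 0], 0],
    [[0.001, 0, 0], 0],
    [[0, 0, 0], 0],
  ],
)

```text
time_s: 13.98
tcp_pos: [0.5274, 0.0025, 0.0485]
ee_rot: [[0.993, 0.119, -0.011], [0.119, -0.993, -0.003], [-0.012, 0.002, -1.0]]
wrist_force: [-10.9, -5.1, 16.9]
gripper_width: 0.32
gripper_force: 30.0
```

Emit:
apply_moves(
  moves=[
    [[0.001, 0, 0], 0],
    [[0.001, 0, 0], 0],
    [[0, 0, 0], 0],
    [[0, 0, 0], 0],
  ],
)

```text
time_s: 14.32
tcp_pos: [0.5277, 0.0025, 0.0486]
ee_rot: [[0.993, 0.119, -0.014], [0.119, -0.993, -0.004], [-0.015, 0.002, -1.0]]
wrist_force: [-13.8, -4.2, 21.0]
gripper_width: 0.319
gripper_force: 30.0
```

Emit:
apply_moves(
  moves=[
    [[0.001, 0, 0], 0],
    [[0.001, 0, 0], 0],
    [[0, 0, 0], 0],
    [[0, 0, 0], 0],
  ],
)

```text
time_s: 14.65
tcp_pos: [0.5279, 0.0025, 0.0487]
ee_rot: [[0.993, 0.119, -0.018], [0.119, -0.993, -0.004], [-0.019, 0.002, -1.0]]
wrist_force: [-17.8, -2.5, 25.6]
gripper_width: 0.321
gripper_force: 30.0
```

The block's leading corner caught on the front side pin before passing it. I will back out the 10 mm, retract in y, pass the pin, then close in y again.

Emit:
apply_moves(
  moves=[
    [[-0.003, 0, 0], 0],
    [[-0.003, 0, 0], 0],
    [[-0.003, 0, 0], 0],
    [[-0.002, 0, 0], 0],
    [[0, 0, 0], 0],
  ],
)

```text
time_s: 15.07
tcp_pos: [0.5269, 0.0026, 0.0484]
ee_rot: [[0.993, 0.12, 0.003], [0.12, -0.993, -0.001], [0.003, 0.001, -1.0]]
wrist_force: [5.3, -8.1, 2.1]
gripper_width: 0.317
gripper_force: 30.0
```

Emit:
apply_moves(
  moves=[
    [[0, 0.001, 0], 0],
    [[0, 0.001, 0], 0],
    [[0, 0.001, 0], 0],
    [[0, 0, 0], 0],
    [[0, 0, 0], 0],
  ],
)

```text
time_s: 15.48
tcp_pos: [0.527, 0.0015, 0.0485]
ee_rot: [[0.993, 0.12, 0.003], [0.12, -0.993, 0.001], [0.003, -0.001, -1.0]]
wrist_force: [3.4, 2.8, 5.2]
gripper_width: 0.318
gripper_force: 30.0
```

```bash
python3 - <<'E'
from h import *
p=imaging.capture("wrist");c=p["frame"][140:240,240:380];cv2.imwrite("pics/w6.png",cv2.resize(c,None,fx=5,fy=5,interpolation=2))
s=r.sense();R=s["ee_rot"];t=s["tcp_pos"];print(t,R.round(4).tolist(),s["wrist_force"])
print([((proj(p,t+R@np.array([a,b,z]))-[240,140])*5).round(1).tolist() for a,b,z in((.0315,-.02,.0025),(.0315,.02,.0025),(.0315,-.02,.0365),(.0315,.02,.0365))],s["time_s"])
E
```

```text
[0.52699114 0.00140312 0.04845076] [[0.9928, 0.12, 0.0025], [0.12, -0.9928, 0.0011], [0.0026, -0.0008, -1.0]] [1.2823988  2.43380757 3.84854659]
[[223.2, 285.3], [566.4, 285.2], [253.0, 234.2], [539.8, 234.2]] 15.5333
```

View pics/w6.png

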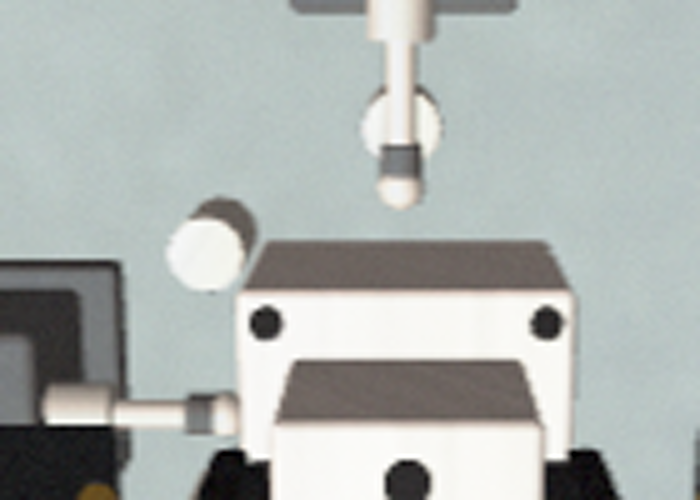

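The view shows the block straight in the hand with its corner now clear of the front pin (crop ≈(205,255)). I will back off y slightly more, then advance in x.

Emit:
apply_moves(
  moves=[
    [[0, 0.001, 0], 0],
    [[0, 0, 0], 0],
    [[0.001, 0, 0], 0],
    [[0.001, 0, 0], 0],
    [[0, 0, 0], 0],
  ],
)

```text
time_s: 15.95
tcp_pos: [0.5269, 0.0002, 0.0484]
ee_rot: [[0.993, 0.12, -0.002], [0.12, -0.993, 0.0], [-0.002, -0.001, -1.0]]
wrist_force: [-2.7, 5.0, 9.8]
gripper_width: 0.322
gripper_force: 30.0
```

Emit:
apply_moves(
  moves=[
    [[0.001, 0, 0], 0],
    [[0.001, 0, 0], 0],
    [[0, 0, 0], 0],
  ],
)

```text
time_s: 16.2
tcp_pos: [0.527, 0.0002, 0.0484]
ee_rot: [[0.993, 0.12, -0.006], [0.12, -0.993, -0.0], [-0.006, -0.0, -1.0]]
wrist_force: [-8.2, 5.4, 14.8]
gripper_width: 0.323
gripper_force: 30.0
```

The x push is jamming on plate friction: fz climbs as the tool tilts. I will raise the block slightly, carry it in x clear of the plate, then lower it again.

Emit:
apply_moves(
  moves=[
    [[-0.003, 0, 0], 0],
    [[0, 0, -0.001], 0],
    [[0, 0, -0.001], 0],
    [[0, 0, 0], 0],
    [[0, 0, 0], 0],
  ],
)

```text
time_s: 16.62
tcp_pos: [0.5252, -0.0011, 0.0487]
ee_rot: [[0.993, 0.119, -0.004], [0.119, -0.993, -0.001], [-0.005, 0.0, -1.0]]
wrist_force: [-0.1, 0.1, -3.2]
gripper_width: 0.321
gripper_force: 30.0
```

Emit:
apply_moves(
  moves=[
    [[0.001, 0, 0], 0],
    [[0.001, 0, 0], 0],
    [[0, 0, 0], 0],
    [[0, 0, 0], 0],
  ],
)

```text
time_s: 16.95
tcp_pos: [0.5288, -0.0004, 0.0497]
ee_rot: [[0.993, 0.119, -0.001], [0.119, -0.993, -0.0], [-0.001, 0.0, -1.0]]
wrist_force: [0.4, -0.3, -2.5]
gripper_width: 0.318
gripper_force: 30.0
```

Emit:
apply_moves(
  moves=[
    [[0.002, 0, 0], 0],
    [[0.002, 0, 0], 0],
    [[0.002, 0, 0], 0],
    [[0, 0, 0], 0],
    [[0, 0, 0], 0],
  ],
)

```text
time_s: 17.37
tcp_pos: [0.5355, 0.0006, 0.0501]
ee_rot: [[0.993, 0.119, 0.001], [0.119, -0.993, 0.0], [0.001, -0.0, -1.0]]
wrist_force: [0.6, -1.3, -3.2]
gripper_width: 0.32
gripper_force: 30.0
```

Emit:
apply_moves(
  moves=[
    [[0.001, 0, 0], 0],
    [[0.001, 0, 0], 0],
    [[0, 0, 0], 0],
    [[0, 0, 0], 0],
  ],
)

```text
time_s: 17.7
tcp_pos: [0.5366, 0.0007, 0.0499]
ee_rot: [[0.993, 0.119, -0.001], [0.119, -0.993, -0.0], [-0.001, 0.0, -1.0]]
wrist_force: [-0.8, -1.6, -1.8]
gripper_width: 0.316
gripper_force: 30.0
```

Emit:
apply_moves(
  moves=[
    [[0.001, 0, 0], 0],
    [[0, 0, 0], 0],
    [[0, 0, 0], 0],
  ],
)

```text
time_s: 17.95
tcp_pos: [0.5377, 0.0008, 0.05]
ee_rot: [[0.993, 0.119, -0.001], [0.119, -0.993, -0.0], [-0.001, 0.0, -1.0]]
wrist_force: [-1.6, -0.6, -2.4]
gripper_width: 0.321
gripper_force: 30.0
```

Emit:
apply_moves(
  moves=[
    [[0, 0, 0.0008], 0],
    [[0.0005, 0, 0], 0],
    [[0, 0, 0], 0],
    [[0, 0, 0], 0],
  ],
)

```text
time_s: 18.28
tcp_pos: [0.5385, 0.0009, 0.0492]
ee_rot: [[0.993, 0.119, -0.0], [0.119, -0.993, 0.0], [-0.0, -0.0, -1.0]]
wrist_force: [-1.5, 0.0, -2.6]
gripper_width: 0.317
gripper_force: 30.0
```

Emit:
apply_moves(
  moves=[
    [[0.0005, 0, 0], 0],
    [[0, 0, 0], 0],
    [[0, 0, 0], 0],
  ],
)

```text
time_s: 18.53
tcp_pos: [0.5389, 0.001, 0.0492]
ee_rot: [[0.993, 0.119, -0.0], [0.119, -0.993, -0.0], [-0.0, 0.0, -1.0]]
wrist_force: [-1.5, -2.1, -2.2]
gripper_width: 0.322
gripper_force: 30.0
```

Emit:
apply_moves(
  moves=[
    [[0.0005, 0, 0], 0],
    [[0, 0, 0], 0],
    [[0, 0, 0], 0],
  ],
)

```text
time_s: 18.78
tcp_pos: [0.5394, 0.001, 0.0492]
ee_rot: [[0.993, 0.119, -0.0], [0.119, -0.993, -0.0], [-0.0, 0.0, -1.0]]
wrist_force: [-2.1, -1.8, -2.5]
gripper_width: 0.321
gripper_force: 30.0
```

Emit:
apply_moves(
  moves=[
    [[0.0005, 0, 0], 0],
    [[0, 0, 0], 0],
    [[0, 0, 0], 0],
  ],
)

```text
time_s: 19.03
tcp_pos: [0.5394, 0.001, 0.0492]
ee_rot: [[0.993, 0.119, -0.001], [0.119, -0.993, -0.0], [-0.001, 0.0, -1.0]]
wrist_force: [-3.6, -1.4, -0.8]
gripper_width: 0.32
gripper_force: 30.0
```

End pin reached. Now closing in y.

Emit:
apply_moves(
  moves=[
    [[0, -0.001, 0], 0],
    [[0, -0.001, 0], 0],
    [[0, 0, 0], 0],
    [[0, 0, 0], 0],
  ],
)

```text
time_s: 19.37
tcp_pos: [0.5392, 0.0029, 0.0491]
ee_rot: [[0.993, 0.119, -0.001], [0.119, -0.993, -0.0], [-0.001, 0.0, -1.0]]
wrist_force: [-3.5, -3.0, -1.4]
gripper_width: 0.319
gripper_force: 30.0
```

Emit:
apply_moves(
  moves=[
    [[0, -0.0005, 0], 0],
    [[0, 0, 0], 0],
    [[0, 0, 0], 0],
  ],
)

```text
time_s: 19.62
tcp_pos: [0.5392, 0.0034, 0.0491]
ee_rot: [[0.993, 0.119, -0.001], [0.119, -0.993, -0.0], [-0.001, 0.0, -1.0]]
wrist_force: [-3.4, -3.6, -2.1]
gripper_width: 0.317
gripper_force: 30.0
```

Emit:
apply_moves(
  moves=[
    [[0, -0.0005, 0], 0],
    [[0, 0, 0], 0],
    [[0, 0, 0], 0],
  ],
)

```text
time_s: 19.87
tcp_pos: [0.5392, 0.0037, 0.0491]
ee_rot: [[0.993, 0.119, -0.001], [0.119, -0.993, -0.001], [-0.001, 0.0, -1.0]]
wrist_force: [-3.7, -4.6, -2.2]
gripper_width: 0.317
gripper_force: 30.0
```

Emit:
apply_moves(
  moves=[
    [[0, -0.0005, 0], 0],
    [[0, 0, 0], 0],
    [[0, 0, 0], 0],
  ],
)

```text
time_s: 20.12
tcp_pos: [0.5392, 0.0038, 0.0491]
ee_rot: [[0.993, 0.119, -0.001], [0.119, -0.993, -0.001], [-0.001, 0.001, -1.0]]
wrist_force: [-3.2, -5.8, -2.1]
gripper_width: 0.32
gripper_force: 30.0
```

Emit:
apply_moves(
  moves=[
    [[0.001, 0, 0], 0],
    [[0.0005, -0.001, 0], 0],
    [[0, 0, 0], 0],
    [[0, 0, 0], 0],
  ],
)

```text
time_s: 20.45
tcp_pos: [0.5393, 0.0039, 0.0491]
ee_rot: [[0.993, 0.119, -0.004], [0.119, -0.993, -0.003], [-0.004, 0.002, -1.0]]
wrist_force: [-4.7, -8.0, 0.5]
gripper_width: 0.323
gripper_force: 30.0
```

Emit:
apply_moves(
  moves=[
    [[0, 0, 0.0005], 0],
    [[0, 0, 0], 0],
    [[0, 0, 0], 0],
  ],
)

```text
time_s: 20.7
tcp_pos: [0.5393, 0.0039, 0.049]
ee_rot: [[0.993, 0.119, -0.004], [0.119, -0.993, -0.003], [-0.004, 0.002, -1.0]]
wrist_force: [-4.9, -9.4, 2.3]
gripper_width: 0.32
gripper_force: 30.0
```

Emit:
apply_moves(
  moves=[
    [[0, 0, 0.0004], 0],
    [[0, 0, 0], 0],
    [[0, 0, 0], 0],
  ],
)

```text
time_s: 20.95
tcp_pos: [0.5393, 0.0039, 0.0489]
ee_rot: [[0.993, 0.119, -0.004], [0.119, -0.993, -0.003], [-0.004, 0.002, -1.0]]
wrist_force: [-6.2, -8.7, 4.2]
gripper_width: 0.318
gripper_force: 30.0
```

Emit:
apply_moves(
  moves=[
    [[0, 0, 0.0005], 0],
    [[0, 0, 0], 0],
    [[0, 0, 0], 0],
    [[0, 0, 0], 0],
    [[0, 0, 0], 0],
  ],
)

```text
time_s: 21.37
tcp_pos: [0.5393, 0.0039, 0.0486]
ee_rot: [[0.993, 0.119, -0.004], [0.119, -0.993, -0.003], [-0.004, 0.002, -1.0]]
wrist_force: [-6.8, -8.9, 5.5]
gripper_width: 0.32
gripper_force: 30.0
```

```bash
python3 - <<'E'
from h import *
p=imaging.capture("wrist");q=imaging.capture("scene")
a=cv2.resize(p["frame"][140:240,240:380],(560,400),interpolation=2)
b=cv2.resize(q["frame"][200:300,200:300],None,fx=2.3,fy=2.3,interpolation=2);b=cv2.copyMakeBorder(b,0,170,0,0,0)
cv2.imwrite("pics/f.png",np.hstack([a,b]))
s=r.sense();print(s["tcp_pos"],s["wrist_force"],s["ee_rot"].round(4).tolist(),s["time_s"])
E
```

```text
[0.53930253 0.00391117 0.04854476] [-6.36127524 -8.51238513  4.99864966] [[0.9928, 0.1195, -0.0038], [0.1194, -0.9928, -0.0028], [-0.0041, 0.0023, -1.0]] 21.4667
```

View pics/f.png

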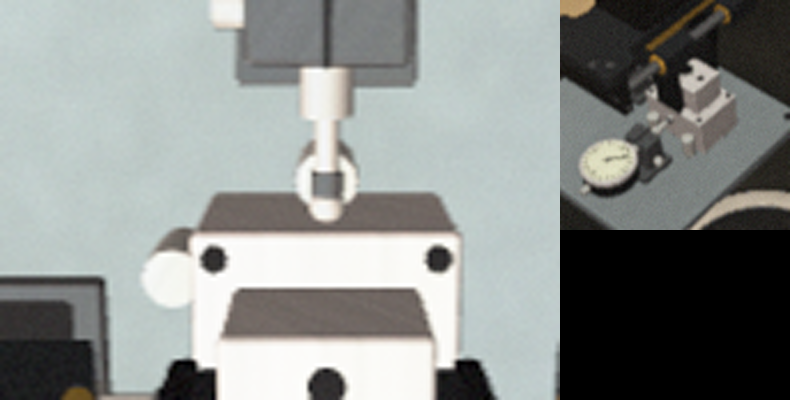

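The final view shows the end plunger ball and end pin against the front face (≈(327,210)) and the front side pin against the long side (≈(195,270)). The block is straight, z matches the plate, and forces are steady at roughly 7 N in x and 8 N in y. Handing in.

```bash
python3 -c "
from station import r
print(r.finish_job())"
```

```text
the job is handed in; nothing more can be done
None
```

I handed the job in at about 21.5 s with the hand holding the block flat on the plate and pressed steadily against the side and end pins (roughly 8 N and 7 N at the wrist, plunger springs included). Plunger travel couldn't be read directly, and the judge returned no verdict.

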